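# Open the extractor's vent and flip its fan switch

### The job

Somebody left the mill (the small shaker with the round cap) standing on the shutter of the low countertop fume extractor. Stand the mill upright on a free spot of the worktop, then slide the flat shutter fully open, and only then flip the fan switch (the one with the wide flat paddle) so that it snaps over to the shutter's side. Leave the speed switch (slim round bat) as it is, knock nothing over, and do not shift the two glasses and the cup round the extractor.

Things in the scene. Friction and masses are not known exactly. Their poses are not given: they have to be found in the camera images.
- extractor: Low grey case with an aluminium top, standing still on the worktop (it does not shift), 170 (x) x 320 (y) x 59 mm high; origin at the centre of its underside, z up. Its own +y half holds the intake grille with the shutter, its -y half the two toggle switches side by side at x = +42 and x = -42 mm, y = -85 mm (which is where varies). The pose varies, yaw up to 0.35 rad either way.
- shutter (a joint): Travel of the shutter in m: 0 closed (over the intake grille), 0.075 fully open (at the stop); it slides along the extractor's own -y, towards the switches. It starts between 0 and 0.012. It has no handle; about 1.2 N moves it, so press a closed gripper on it with some 5 to 10 N and drag. It stays where it is left.
- shutter_top (a point): Centre of the shutter's top face. The shutter is a plain smooth pale plastic plate, 81 (x) x 77 (y) mm, 6 mm thick, lying in a recess of the top: its face is only 1 mm proud of the aluminium round it, at z = 60 mm above the worktop. The axes are those of the extractor.
- fan_bat (a joint): Angle in rad of the fan switch's bat: 0 off (leaning 0.42 rad from upright to the extractor's -y, away from the shutter), 0.84 on (leaning as far to +y, towards the shutter). A spring holds it on either side; past 0.42 it snaps over by itself. Pushing it near its tip takes 1.5 to 3 N.
- fan_tip (a point): Middle of the top end of the fan switch's bat, a flat steel paddle 40 mm wide (along the extractor's x), 9 mm thick, 44 mm high on a short stem; the tip lies 60 mm from the pivot, which is 67 mm above the worktop, so the tip is about 122 mm above the worktop when off and moves about 49 mm along the extractor's y when flipped.
- speed_bat (a joint): Angle in rad of the speed switch's bat, same mechanism: 0 leaning away from the shutter (as found; to be left so), 0.84 leaning towards it.
- speed_tip (a point): Middle of the top end of the speed switch's bat, a slim round steel bat of 10 mm diameter, 60 mm long from its pivot. It stands 84 mm beside the fan switch along the extractor's x.
- mill_center (a point): Centre (half-way up) of the mill, a round spice mill with a grey cap and a clear body, 44 mm diameter, 90 mm high, z along its axis; loose, about 0.1 kg. It starts upright on the shutter.
- glass_a: Drinking glass, 81 mm diameter, 88 mm high, origin at the centre of its underside; a bystander.
- glass_b: Drinking glass, 84 mm diameter, 92 mm high, origin at the centre of its underside; a bystander. A wall cabinet hangs over the back of the worktop (from about x = 0.62, z = 0.55 up): do not raise the wrist higher than needed.
- cup: Small white cup with a handle, 63 x 88 x 52 mm high, within 45 mm of its origin at the middle of its underside; a bystander. The worktop round the extractor is free from x = 0.36 to 0.60 and y = -0.30 to 0.38, save for these bystanders.
There are look-alikes about, which are no part of the job. What is shaped like the part that bears mill_center but blue or orange is not meant.

How it is judged:
On the way, in this order (a step that is already met when the one before it is completed fails the run):
1. the mill stands upright on the worktop, let go (height (world z) of mill_center below 0.054 m and angle between mill_center's own z axis and vertical below 0.12 rad and contact force between mill and the fingers below 0.2 N), for 0.2 s.
2. the shutter is fully open (value of joint shutter above 0.067 m), for 0.2 s.
3. the fan switch has snapped over to the shutter's side (value of joint fan_bat above 0.72 rad), for 0.2 s.
At the end, for the whole second after the job is handed in: The mill stands upright (within 0.12 rad) and still on the worktop; the shutter is open (over 67 of its 75 mm); the fan bat leans fully to the shutter's side (over 0.72 rad); the speed bat still leans the other way (under 0.15 rad) (height (world z) of mill_center between 0.036 and 0.054 m and angle between mill_center's own z axis and vertical below 0.12 rad and linear speed of mill below 0.02 m/s and value of joint shutter above 0.067 m and value of joint fan_bat above 0.72 rad and value of joint speed_bat below 0.15 rad); the robot touches nothing.
It fails at once if the fan switch flipped while the shutter is not open (value of joint fan_bat above 0.5 rad and value of joint shutter below 0.06 m).
It fails at once if the speed switch flipped (value of joint speed_bat above 0.42 rad).
It fails at once if the mill knocked over (angle between mill_center's own z axis and vertical above 0.9 rad).
It fails at once if a glass or the cup shifted by more than 25 mm or tipped (distance of any of glass_a, glass_b, cup from where it was at the start of the episode above 0.025 m or angle between any of glass_a, glass_b, cup's own z axis and vertical above 0.4 rad).
It also fails if it takes over 64 s, if anything falls off the work surface, if the arm or the gripper's body presses on something with over 40 N, if the wrist force passes 120 N, or if a joint passes its speed limit or range.

### The arm

A 6-joint arm with a two-finger parallel gripper is mounted at the origin on a cart in front of the work surface, level with it; the furniture and walls round the work are solid. World frame = base frame: x ahead of the robot, y to its left, z up, the work surface at z = 0. Lengths are in m, angles in rad, forces in N, time in s.
With the tool pointing down it reaches from about 0.3 to 0.95 m from the base axis. Payload 3.1 kg.
Tool frame: the origin (TCP) lies between the finger pads; the fingertips stand 14 mm ahead of it and the grasp point (between the pads) lies 5 mm behind it; z points along the fingers, y is the direction in which the jaws open and shut (so a half turn about z gives the same grasp; the last joint's range is limited). The gripper opens to 85 mm and grips with 20 to 120 N. Pads are 22 mm wide; open, the fingers measure 114 mm over their backs; the gripper's body (76 mm by 85 mm) begins 54 mm behind the grasp point. The pads swing forward as they close: fully open they stand 13 mm farther back than shut.
Start: joints at [1.112, 0.308, 1.634, -0, 1.2, -0.07], TCP at [0.237, 0.578, 0.245] pointing down, gripper open.
Joint ranges: [-3.06, 3.06], [-0.79, 1.96], [0.05, 2.63], [-1.19, 4.34], [0.05, 2.64], [-2.94, 2.94]. Speed limits (rad/s): [2.79, 2.79, 3.14, 3.14, 3.14, 3.14].

### API

Orientations are given as a unit quaternion [x, y, z, w].
In Python, from bench import get_state, capture, get_calibration, close_job, trace, mark_of gives the robot as it stands.
- The arm moves only by the tool drive_tool, never from a script. Its argument "deltas" is one flat list of numbers, 7 for each row, row after row: the turn, a rotation vector about the tool's x, y, z in degrees, then the shift along the tool's x, y, z in cm, then the closure, from 0 (fully open) to 1 (shut). In form: [rx, ry, rz, tx, ty, tz, jaw, rx, ry, rz, tx, ty, tz, jaw, ...]. A call has 1 to 10 rows; each row shifts and turns the pose as measured when the row begins, along the tool's axes as they then stand; what a row does not reach is not made up. A row lasts 1/12 s, in which the tool goes at most 41.7 mm and 7.16 degrees, less where a joint would pass 70% of its speed; a pose out of reach is approached as far as the arm can. A call with a gripper value outside its range is refused whole. The fingers move at their own pace and stop on an object; "grip_force" is the grip in N (left out, the last holds). Time passes only in rows, so rows that do not move let the fingers close. It gives the time, the measured TCP pose, the force and the opening at its end, in the units of the state.
- get_state(): the state, without advancing time (a new reading comes with each control period).
- capture(name): name is "scene" or "top" or "wrist"; returns the picture (384x512x3 uint8, blue, green, red); there is no depth.
- get_calibration(name): a dict with "K" (3x3 intrinsics, pixels), "rvec" (rotation vector, rad) and "tvec" (3), from world to camera coordinates, as OpenCV has them. Camera axes: x right, y down, z forward; pixel columns grow to the right and rows downward; lengths in m; the calibration is good to about 2 mm. The wrist camera is an equidistant fisheye: a pixel r from the principal point sees the ray r / f radians off the axis. A picture is of the moment at which its call begins: read the wrist's pose just before it. get_calibration takes no time and is no camera call; for the wrist camera it gives the pose at the moment of the call.
- close_job(): hands the job in, once; it reports no verdict.
Trained networks look in the newest picture that a camera, given by its name, has taken for a name from the list of things; names that differ only in an ending like _2 or _b are one class to them, and where a whole thing is asked for, a point or a joint stands for the part that bears it (a point fixed in the world has none). Each returns a list of dicts, best first, with "p" (0 to 1); they miss things now and then, are a little off and sometimes report something else, mostly with a low value. They report only what shows in the picture. A call takes as long as a camera call. They do not tell look-alikes from the thing itself.
- trace(thing, camera): "mask" (384x512 bool, what is visible of it) and "box" ([left, top, right, bottom] in pixels, round what is visible of it).
- mark_of(thing, camera): "at" ([column, row] in pixels: a listed point, or the origin of a listed thing).
The state is a dict: "t": time; "qpos": joint angles; "qd": joint speeds; "joint_efforts": joint torques, N m; "tool_pos": TCP position; "ee_rot": TCP orientation; "ft_force": force on the tool from outside, world axes, zero at the start; "ft_torque": the same for the moment, N m; "grip_width": finger opening in m.
Only numpy, scipy, OpenCV 4.12 (cv2) and the standard library are available. Lean on these libraries where they do the work, as an engineer would, in place of code of your own. Each camera call takes 0.05 s, during which the arm holds its last target.

## Working session

There is one attempt and no reset: what is moved stays moved. The work goes in short steps, Python scripts to look and compute and a tool call to move; the robot and the scene stay as the last step left them, time stands still between calls to the robot, and variables do not carry over. Pictures are saved under pics/ and viewed, and the job is handed in when it is done.

Besides the shell and the picture viewer there is one more tool, called after "Request:" as name(argument=value, ...) on one line, values as JSON. drive_tool: Moves the arm, as the interface text tells. Its arguments: {"type":"object","properties":{"deltas":{"type":"array"},"grip_force":{"type":"number"}},"required":["deltas"]}

```bash
mkdir -p pics; ls; python3 - <<'E'
from bench import *
import cv2,numpy as np
print(get_state())
for n in ["scene","top","wrist"]:
    im=capture(n); cv2.imwrite(f"pics/{n}0.png",im)
    c=get_calibration(n); print(n,c)
    for th in ["extractor","shutter_top","fan_tip","speed_tip","mill_center","glass_a","cup"]:
        try:
            m=mark_of(th,n); print(th,[(np.round(d["at"],1).tolist(),round(d["p"],2)) for d in m][:4])
        except Exception as e: print(th,e)
E
```

```text
pics
{'t': 0.0, 'qpos': array([ 1.11228910e+00,  3.09016920e-01,  1.63522934e+00, -3.02728827e-06,
        1.19969494e+00, -6.97308511e-02]), 'qd': array([ 2.38664382e-04,  1.61068374e-04,  2.83857628e-05,  1.18037146e-03,
        8.42730800e-04, -2.18785074e-04]), 'joint_efforts': array([-9.15165219e-04, -4.15249801e+01, -2.76665175e+01, -1.36710628e-05,
        1.03658071e-02,  1.21891190e-06]), 'tool_pos': array([0.23659439, 0.57761165, 0.24401924]), 'ee_rot': array([ 1.93165611e-01,  9.81165464e-01, -1.13391947e-03, -3.05193100e-04]), 'ft_force': array([-1.12552316,  0.95304781,  0.69839218]), 'ft_torque': array([-0.04203635, -0.0276853 ,  0.00105547]), 'grip_width': 0.08553003978956769}
scene {'K': array([[421.18827897,   0.        , 258.64502813],
       [  0.        , 421.18827897, 198.88703781],
       [  0.        ,   0.        ,   1.        ]]), 'rvec': array([ 2.25145621, -0.54087131,  0.26478638]), 'tvec': array([-0.45306962,  0.24287885,  1.04046199])}
extractor [([258.8, 245.5], 0.64)]
shutter_top [([238.4, 212.6], 0.95)]
fan_tip [([309.6, 227.8], 0.48)]
speed_tip [([28
[... 510 characters left out ...]
01.3], 0.94), ([321.5, 198.3], 0.71)]
shutter_top [([256.5, 207.2], 0.8)]
fan_tip [([317.0, 170.7], 0.41)]
speed_tip [([323.7, 199.4], 0.62)]
mill_center [([176.4, 208.9], 0.72), ([252.0, 212.5], 0.65), ([165.9, 185.6], 0.53), ([354.2, 210.9], 0.52)]
glass_a [([265.5, 160.3], 0.62), ([342.8, 172.7], 0.55)]
cup [([211.1, 217.3], 0.79)]
wrist {'K': array([[297.31863964,   0.        , 256.9000405 ],
       [  0.        , 297.31863964, 189.47273459],
       [  0.        ,   0.        ,   1.        ]]), 'rvec': array([-2.41651138, -1.62115368, -0.21883853]), 'tvec': array([-0.62514549, -0.0329062 ,  0.37806482])}
extractor []
shutter_top []
fan_tip []
speed_tip []
mill_center []
glass_a []
cup []
```

```bash
python3 - <<'E'
import cv2
for n in ["scene","top"]:
    im=cv2.imread(f"pics/{n}0.png")
    c=im[110:330,130:400]; cv2.imwrite(f"pics/{n}0c.png",cv2.resize(c,None,fx=2.7,fy=2.7,interpolation=cv2.INTER_CUBIC))
E
```

```text
(no output)
```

View pics/scene0.png

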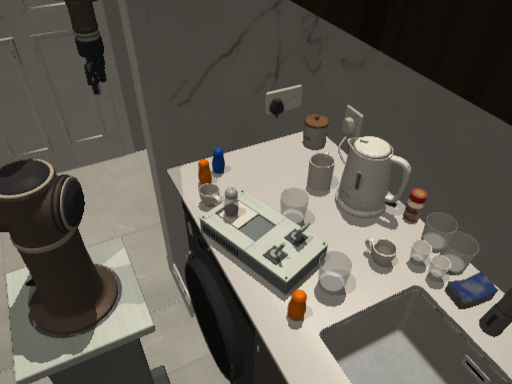

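View pics/top0.png

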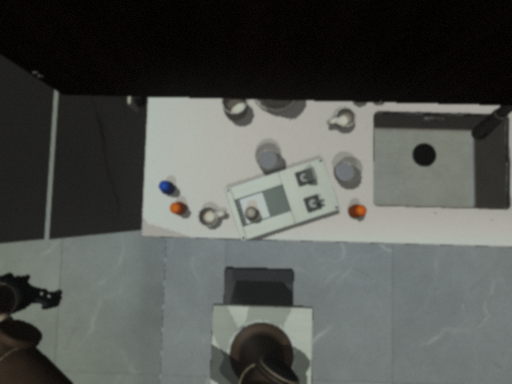

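```bash
true
```

```text
(no output)
```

View pics/scene0c.png

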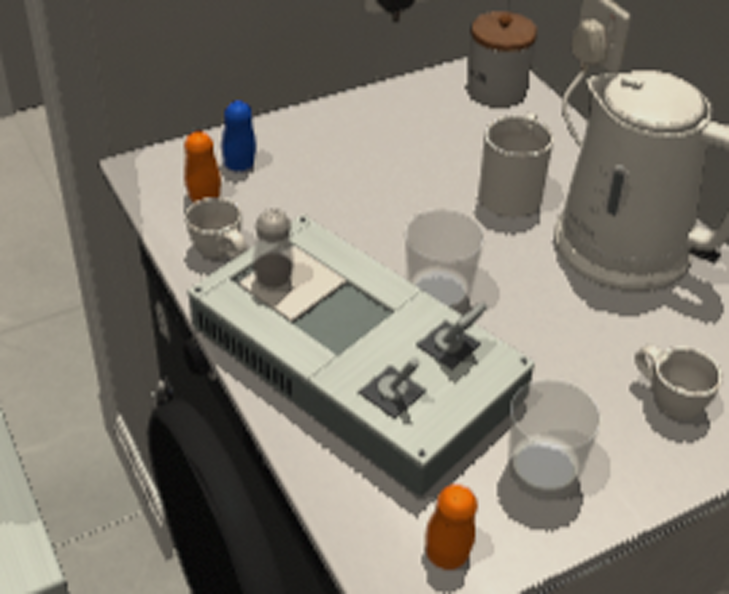

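View pics/top0c.png

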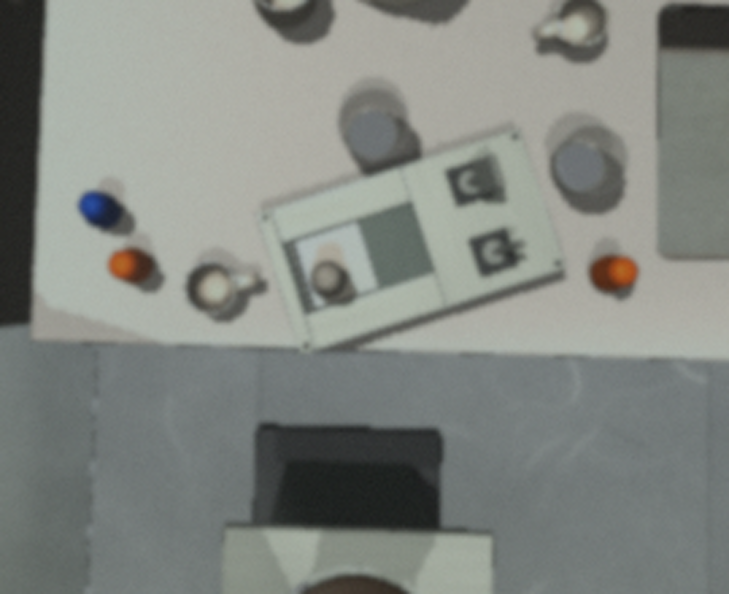

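The mill candidates, in scene pixels, are:
- grey-capped, clear body: (231,198)
- orange: (205,173) and (296,304)
- blue: (218,159)

I choose the grey one standing on the shutter, which is at top (252,213). The crop confirms it. Next I work out the geometry.

```bash
cat > h.py <<'E'
import cv2,numpy as np
from scipy.spatial.transform import Rotation as Ro
from bench import *
def ray(n,px,c=None):
    c=c or get_calibration(n); R,_=cv2.Rodrigues(np.array(c["rvec"])); t=np.array(c["tvec"])
    K=c["K"]; 
    if n=="wrist":
        d=np.array([(px[0]-K[0,2])/K[0,0],(px[1]-K[1,2])/K[1,1]]); r=np.linalg.norm(d)+1e-12
        v=np.array([*(d/r*np.sin(r)),np.cos(r)])
    else: v=np.array([(px[0]-K[0,2])/K[0,0],(px[1]-K[1,2])/K[1,1],1])
    return -R.T@t, R.T@v
def atz(n,px,z,c=None):
    o,v=ray(n,px,c); return (o+v*(z-o[2])/v[2])
def tri(*obs):
    A=np.zeros((3,3));b=np.zeros(3)
    for o,v in obs:
        v=v/np.linalg.norm(v);P=np.eye(3)-np.outer(v,v);A+=P;b+=P@o
    return np.linalg.solve(A,b)
def proj(n,p,c=None):
    c=c or get_calibration(n); R,_=cv2.Rodrigues(np.array(c["rvec"])); q=R@np.array(p)+np.array(c["tvec"]); K=c["K"]
    if n=="wrist":
        th=np.arctan2(np.hypot(q[0],q[1]),q[2]); d=q[:2]/np.hypot(q[0],q[1])*th
    else: d=q[:2]/q[2]
    return np.array([K[0,0]*d[0]+K[0,2],K[1,1]*d[1]+K[1,2]])
E
python3 - <<'E'
from h import *
np.set_printoptions(precision=4,suppress=True)
cr=lambda x,y:(x/2.7+130-.3,y/2.7+110-.3)
P=[atz("top",cr(*p),.059) for p in [(262,213),(515,130),(565,272),(303,348)]]
for p in P: print(p)
C=sum(P)/4; print("C",C, [np.linalg.norm(P[i]-P[(i+1)%4]) for i in range(4)])
S=[atz("scene",cr(*p),.059) for p in [(303,217),(532,368),(421,457),(190,292)]]
for p in S: print("s",p)
C=sum(S)/4;print("Cs",C, [np.linalg.norm(S[i]-S[(i+1)%4]) for i in range(4)])
for Q in (P,S):
    d=(Q[0]+Q[3]-Q[1]-Q[2]); print("yaw",np.arctan2(-d[0],d[1]))
    d=Q[0]+Q[1]-Q[2]-Q[3]; print(np.arctan2(d[1],d[0]))
print("mill",tri(ray("scene",(230.2,198.3)),ray("top",(252,212.5))),atz("top",(252,212.5),.105))
for th,px in [("fan",((309.6,227.8),(317,170.7))),("speed",((286.5,245.5),(323.7,199.4)))]: print(th,tri(ray("scene",px[0]),ray("top",px[1])))
for k,px in dict(ga=(265.5,160.3),gb=(342.8,172.7),cup=(211.1,217.3)).items(): print(k,atz("top",px,0))
for k,px in dict(ga=(291.7,215.8),gb=(329.6,280.8),cup=(214.9,204.3)).items(): print(k,atz("scene",px,0))
print("orange",atz("scene",(296,318),0),atz("scene",(205,183),0))
E
```

```text
[0.5159 0.1206 0.059 ]
[ 0.6196 -0.1683  0.059 ]
[ 0.4576 -0.2275  0.059 ]
[0.3631 0.0691 0.059 ]
C [ 0.4891 -0.0515  0.059 ] [np.float64(0.3069478246497062), np.float64(0.17252354615181098), np.float64(0.3113125134640743), np.float64(0.1612710311526773)]
s [0.516  0.1213 0.059 ]
s [ 0.6172 -0.1792  0.059 ]
s [ 0.4672 -0.2231  0.059 ]
s [0.3602 0.066  0.059 ]
Cs [ 0.4901 -0.0538  0.059 ] [np.float64(0.317066083404195), np.float64(0.156237634290288), np.float64(0.3083599983533852), np.float64(0.16534461937551262)]
yaw 0.3263424808959867
0.3383337797893477
yaw 0.3394546260679129
0.31357785388128967
mill [0.4427 0.0403 0.1198] [0.4433 0.0401 0.105 ]
fan [ 0.5735 -0.1497  0.1196]
speed [ 0.491  -0.172   0.1163]
ga [0.6161 0.0009 0.    ]
gb [ 0.5819 -0.2512  0.    ]
cup [0.4257 0.1723 0.    ]
ga [0.628  0.0098 0.    ]
gb [ 0.592  -0.2421  0.    ]
cup [0.4413 0.1596 0.    ]
orange [ 0.4571 -0.2968  0.    ] [0.4527 0.2688 0.    ]
```

Request:
drive_tool(deltas=[0,0,0,-1.65,-3.65,0,0,0,0,0,-1.65,-3.65,0,0,0,0,0,-1.65,-3.65,0,0,0,0,0,-1.65,-3.65,0,0,0,0,0,-1.65,-3.65,0,0,0,0,0,-1.65,-3.65,0,0,0,0,0,-1.65,-3.65,0,0])

```text
t: 1.78
tool_pos: [0.2474, 0.2959, 0.2416]
ee_rot: [0.188, 0.982, 0.002, 0.001]
ft_force: [1.4, -1.1, 0.6]
grip_width: 0.0853
```

```bash
cat >> h.py <<'E'
def go(target,yaw=None):
    s=get_state(); R=Ro.from_quat(s["ee_rot"]); d=R.inv().apply(np.array(target)-s["tool_pos"])*100
    # desired: straight down, y axis dir at yaw (deg)
    M=R.as_matrix()
    y=np.degrees(np.arctan2(M[1,1],M[0,1])); 
    if yaw is None: yaw=y
    a=np.radians(yaw); Y=np.array([np.cos(a),np.sin(a),0]); Z=np.array([0,0,-1.]); X=np.cross(Y,Z)
    rv=(R.inv()*Ro.from_matrix(np.c_[X,Y,Z])).as_rotvec(degrees=True)
    print("pos",np.round(s["tool_pos"],4),"yawY",round(y,1),"q",np.round(s["qpos"],2),"F",np.round(s["ft_force"],1),"w",round(s["grip_width"],4),"t",round(s["t"],2))
    print("tool delta cm",np.round(d,2),"norm",round(np.linalg.norm(d),2),"rot deg",np.round(rv,2))
E
python3 -c "
from h import *
go([.40,.10,.27])"
```

```text
pos [0.2474 0.2959 0.2416] yawY 68.3 q [ 0.76 -0.18  2.16  0.    1.16 -0.43] F [ 1.4 -1.1  0.6] w 0.0853 t 1.78
tool delta cm [-21.42 -12.55  -2.89] norm 24.99 rot deg [ 0.25  0.01 -0.  ]
```

Request:
drive_tool(deltas=[0,0,0,-3.06,-1.8,-0.4,0,0,0,0,-3.06,-1.8,-0.4,0,0,0,0,-3.06,-1.8,-0.4,0,0,0,0,-3.06,-1.8,-0.4,0,0,0,0,-3.06,-1.8,-0.4,0,0,0,0,-3.06,-1.8,-0.4,0,0,0,0,-3.06,-1.8,-0.4,0,0,0,0,0,0,0,0])

```text
t: 2.45
tool_pos: [0.4027, 0.0823, 0.2722]
ee_rot: [0.189, 0.982, 0.002, 0.005]
ft_force: [-0.5, 0.1, -0.1]
grip_width: 0.0854
```

```bash
python3 - <<'E'
from h import *
go([.44,.04,.2])
c=get_calibration("wrist");im=capture("wrist"); cv2.imwrite("pics/w1.png",cv2.resize(im,(800,600)))
np.save("c1.npy",c,allow_pickle=True)
for th in ["shutter_top","fan_tip","speed_tip","mill_center","glass_a","cup","extractor"]:
    for d in mark_of(th,"wrist")[:4]: print(th,np.round(d["at"],1),round(d["p"],2))
E
```

```text
pos [0.4027 0.0823 0.2722] yawY 68.2 q [ 0.1  -0.16  2.08  0.    1.21 -1.1 ] F [-0.5  0.1 -0.1] w 0.0854 t 2.45
tool delta cm [-4.96 -2.58  7.25] norm 9.16 rot deg [ 0.32  0.54 -0.  ]
mill_center [402.1 146.5] 0.97
mill_center [ 67.1 280.3] 0.94
mill_center [437.8 178.3] 0.83
mill_center [236.8 222.3] 0.73
glass_a [255.9 302.6] 0.76
glass_a [125.  318.5] 0.74
cup [322.8 156.4] 0.62
extractor [194.1 240.5] 0.95
extractor [255.1 299.9] 0.69
```

View pics/w1.png

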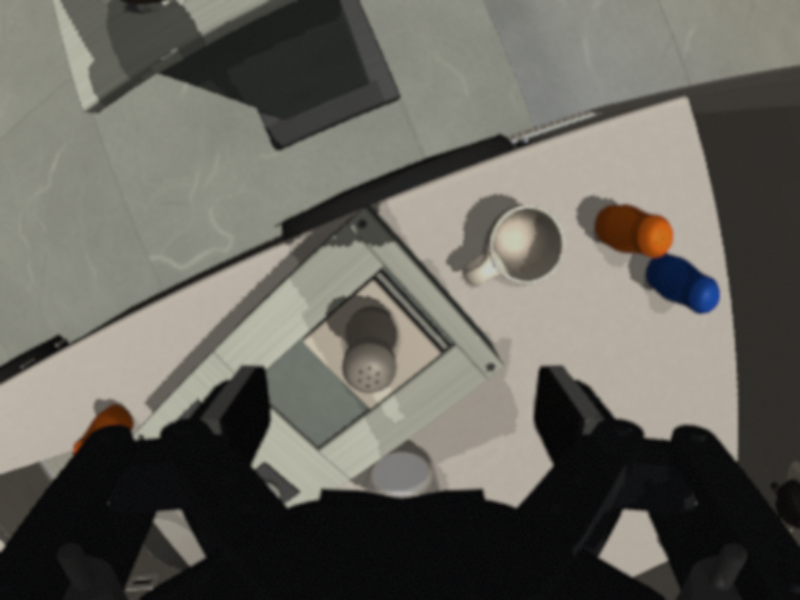

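The wrist picture shows the grey-capped mill on the pale shutter, cap at (370,372) and body at (370,330) in the 800 px view. The cup, one orange and the blue look-alike are to its right, and the second orange is at far left.

```bash
python3 - <<'E'
from h import *
np.set_printoptions(precision=4,suppress=True)
c=np.load("c1.npy",allow_pickle=True).item()
f=.64
print("mark",atz("wrist",(236.8,222.3),.105,c)); print("cap",atz("wrist",(370*f,374*f),.147,c))
print("cup rim c",atz("wrist",(527*f,242*f),.052,c),"orange base",atz("wrist",(612*f,222*f),.01,c),"blue",atz("wrist",(660*f,268*f),.01,c))
for k,p in dict(cornNearL=(365,213),cornFarL=(498,362)).items(): print(k,atz("wrist",(p[0]*f,p[1]*f),.059,c))
for k,p in dict(s1=(377,276),s2=(445,351),s3=(370,408),s4=(302,344)).items(): print(k,atz("wrist",(p[0]*f,p[1]*f),.06,c))
print("glass a", atz("wrist",(403*f,470*f),.0,c))
E
```

```text
mark [0.4422 0.0445 0.105 ]
cap [0.4432 0.0467 0.147 ]
cup rim c [0.4263 0.1791 0.052 ] orange base [0.4479 0.2706 0.01  ] blue [0.5081 0.3091 0.01  ]
cornNearL [0.3599 0.072  0.059 ]
cornFarL [0.5096 0.1255 0.059 ]
s1 [0.407  0.0622 0.06  ]
s2 [0.4833 0.0887 0.06  ]
s3 [0.5088 0.0131 0.06  ]
s4 [ 0.4358 -0.0149  0.06  ]
glass a [ 0.6225 -0.002   0.    ]
```

```bash
python3 -c "
from h import *
go([.443,.045,.2],68)"
```

```text
pos [0.3976 0.0877 0.27  ] yawY 68.7 q [ 0.11 -0.16  2.09  0.    1.21 -1.09] F [-0.5 -0.6  0.6] w 0.0856 t 2.85
tool delta cm [-5.76 -2.37  7.  ] norm 9.37 rot deg [0.31 0.12 0.71]
```

Request:
drive_tool(deltas=[0,0,0,-1.45,-0.6,1.75,0,0,0,0,-1.45,-0.6,1.75,0,0,0,0,-1.45,-0.6,1.75,0,0,0,0,-1.45,-0.6,1.75,0,0,0,0,0,0,0,0,0,0,0,0,0,0,0], grip_force=25)

```text
t: 3.35
tool_pos: [0.444, 0.0503, 0.1992]
ee_rot: [0.178, 0.984, 0.004, 0.003]
ft_force: [-0.7, 0.9, 0.8]
grip_width: 0.0854
```

```bash
python3 -c "
from h import *
c=get_calibration('wrist');im=capture('wrist'); cv2.imwrite('pics/w2.png',cv2.resize(im,(800,600)))
for d in mark_of('mill_center','wrist')[:4]: print(np.round(d['at'],1),round(d['p'],2),atz('wrist',d['at'],.105,c))
go([.443,.045,.108],68)"
```

```text
[446.2 120. ] 0.87 [0.43698819 0.22740386 0.105     ]
[478.5 159.7] 0.75 [0.48376903 0.25826743 0.105     ]
[247.  198.8] 0.6 [0.44220204 0.04387903 0.105     ]
[ 36.  273.7] 0.58 [ 0.44245975 -0.20622386  0.105     ]
pos [0.4439 0.0505 0.1998] yawY 69.6 q [ 0.01  0.01  2.08  0.01  1.04 -1.21] F [ 0.8  0.6 -0.2] w 0.0851 t 3.45
tool delta cm [-0.04 -0.63  9.17] norm 9.19 rot deg [0.53 0.37 1.57]
```

View pics/w2.png

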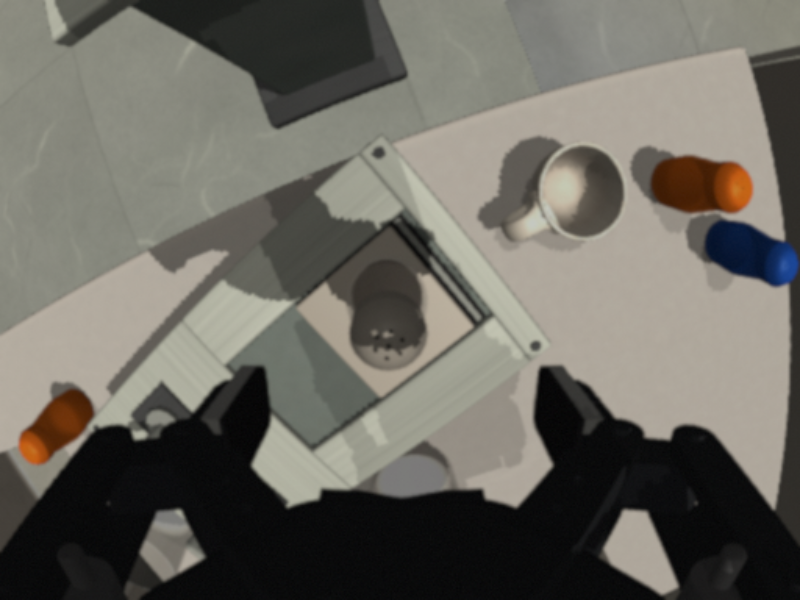

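The view agrees: the mill is between the fingers, at (388,330), about 6 mm off along the jaws.

Request:
drive_tool(deltas=[0.5,0.4,1.5,0,-0.6,1.3,0,0,0,0,0,0,1.6,0,0,0,0,0,0,1.6,0,0,0,0,0,0,1.6,0,0,0,0,0,0,1.6,0,0,0,0,0,0,1.3,0,0,0,0,0,0,0,0])

```text
t: 4.03
tool_pos: [0.4438, 0.0473, 0.1105]
ee_rot: [0.191, 0.982, 0.001, 0.006]
ft_force: [-1.0, -0.3, -0.8]
grip_width: 0.0853
```

```bash
python3 -c "
from h import *
go([.443,.045,.108],68)"
```

```text
pos [0.4438 0.0473 0.1105] yawY 68.0 q [ 0.01  0.15  2.15 -0.    0.83 -1.18] F [-1.  -0.3 -0.8] w 0.0853 t 4.03
tool delta cm [-0.01 -0.24  0.25] norm 0.35 rot deg [ 0.2   0.62 -0.03]
```

Request:
drive_tool(deltas=[0.2,0.6,0,0,-0.25,0.2,0.2,0,0,0,0,0,0,0.5,0,0,0,0,0,0,0.7,0,0,0,0,0,0,0.8,0,0,0,0,0,0,0.8,0,0,0,0,0,0,0.8,0,0,0,0,0,0,0.8], grip_force=25)

```text
t: 4.62
tool_pos: [0.4443, 0.0451, 0.1117]
ee_rot: [0.191, 0.982, 0.0, 0.002]
ft_force: [0.0, -0.6, -1.7]
grip_width: 0.0383
```

```bash
python3 -c "
from h import *
go([.56,.20,.056],68)"
```

```text
pos [0.4443 0.0451 0.1117] yawY 68.0 q [ 0.    0.15  2.14 -0.    0.84 -1.18] F [ 0.  -0.6 -1.7] w 0.0383 t 4.62
tool delta cm [-4.89 18.69  5.61] norm 20.12 rot deg [ 0.05  0.24 -0.04]
```

Request:
drive_tool(deltas=[0,0,0,0,0,-0.8,0.8,0,0,0,0,0,-1.5,0.8,0,0,0,0,0,-2,0.8,0,0,0,0,0,-2,0.8,0,0,0,0,0,0,0.8])

```text
t: 5.03
tool_pos: [0.4424, 0.0452, 0.1774]
ee_rot: [0.191, 0.982, -0.0, 0.0]
ft_force: [1.9, 1.0, -0.6]
grip_width: 0.0385
```

```bash
python3 -c "
from h import *
c=get_calibration('wrist');im=capture('wrist'); cv2.imwrite('pics/w3.png',cv2.resize(im,(800,600)))
go([.56,.20,.175],68)"
```

```text
pos [0.4414 0.0452 0.1758] yawY 67.9 q [ 0.    0.04  2.1  -0.    1.   -1.18] F [ 0.5  0.5 -1.5] w 0.0382 t 5.08
tool delta cm [-5.18 18.8   0.05] norm 19.5 rot deg [-0.07 -0.09 -0.06]
```

View pics/w3.png

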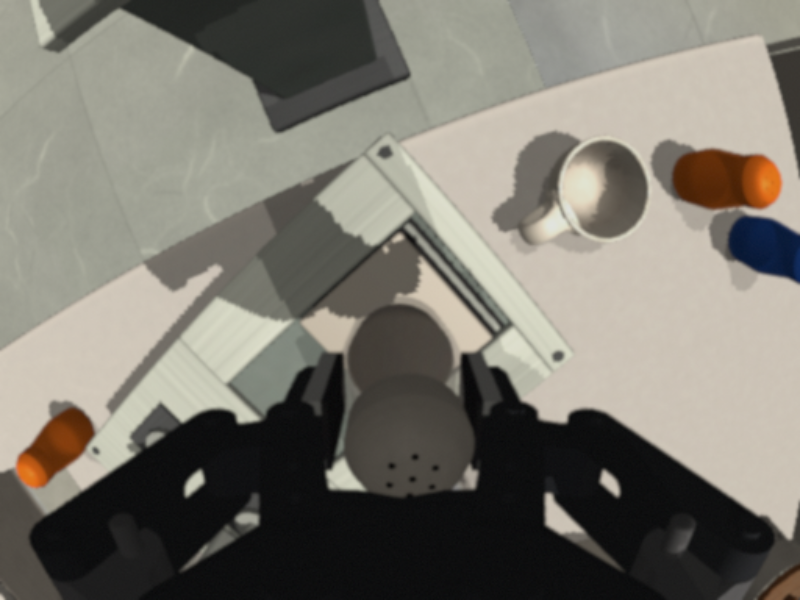

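The mill is held and hangs straight at (405,400), clear of the shutter. I carry it over.

Request:
drive_tool(deltas=[0,0,0,-0.4,1.6,0,0.8,0,0,0,-0.8,2.8,0,0.8,0,0,0,-0.8,2.9,0,0.8,0,0,0,-0.8,2.9,0,0.8,0,0,0,-0.8,2.9,0,0.8,0,0,0,-0.8,2.9,0,0.8,0,0,0,-0.6,2,0,0.8,0,0,0,0,0,0,0.8])

```text
t: 5.75
tool_pos: [0.5535, 0.1977, 0.1646]
ee_rot: [0.193, 0.981, -0.003, -0.006]
ft_force: [0.8, 0.9, -0.7]
grip_width: 0.0386
```

```bash
python3 -c "
from h import *
c=get_calibration('wrist');im=capture('wrist'); cv2.imwrite('pics/w4.png',cv2.resize(im,(800,600)))
go([.56,.20,.06],68)"
```

```text
pos [0.5517 0.1963 0.1639] yawY 67.7 q [ 0.27  0.33  1.78 -0.    1.05 -0.91] F [ 0.4  0.2 -2.9] w 0.0384 t 5.8
tool delta cm [-0.77  0.77 10.37] norm 10.43 rot deg [-0.61 -0.79 -0.31]
```

View pics/w4.png

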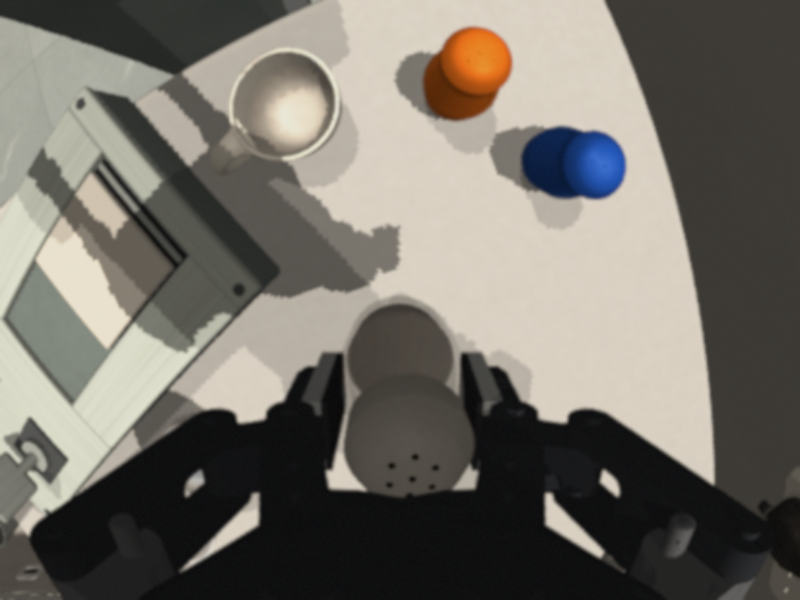

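The spot below is clear. The wide paddle shows at far lower left (20,480), so the fan switch is the far one. Lowering.

Request:
drive_tool(deltas=[-0.6,-0.8,-0.3,-0.4,0.4,1.5,0.8,0,0,0,-0.2,0.2,2,0.8,0,0,0,0,0,2,0.8,0,0,0,0,0,2,0.8,0,0,0,0,0,1.5,0.8,0,0,0,0,0,0.8,0.8,0,0,0,0,0,0,0.8])

```text
t: 6.38
tool_pos: [0.5505, 0.1931, 0.0558]
ee_rot: [0.191, 0.982, -0.004, -0.006]
ft_force: [0.4, 0.2, -1.0]
grip_width: 0.0383
```

```bash
python3 -c "
from h import *
go([.56,.20,.054],68)"
```

```text
pos [0.5505 0.1931 0.0558] yawY 68.0 q [ 0.26  0.48  1.83 -0.    0.84 -0.92] F [ 0.4  0.2 -1. ] w 0.0383 t 6.38
tool delta cm [-0.62  1.    0.17] norm 1.19 rot deg [-0.63 -0.56 -0.03]
```

Request:
drive_tool(deltas=[-0.6,-0.5,0,0,0,0.15,0.8,0,0,0,0,0,0.1,0.8,0,0,0,0,0,0.1,0.8])

```text
t: 6.63
tool_pos: [0.5492, 0.1916, 0.0522]
ee_rot: [0.192, 0.981, -0.0, -0.001]
ft_force: [-0.5, -0.1, -1.1]
grip_width: 0.0385
```

```bash
python3 -c "
from h import *
go([.55,.193,.053],68)"
```

```text
pos [0.5492 0.1916 0.0522] yawY 67.9 q [ 0.26  0.48  1.85  0.    0.82 -0.92] F [-0.5 -0.1 -1.1] w 0.0385 t 6.63
tool delta cm [-0.02  0.16 -0.08] norm 0.18 rot deg [-0.06 -0.1  -0.09]
```

Request:
drive_tool(deltas=[0,0,0,0,0,0.1,0.8,0,0,0,0,0,0.1,0.8])

```text
t: 6.8
tool_pos: [0.5504, 0.1917, 0.0519]
ee_rot: [0.192, 0.981, 0.0, 0.001]
ft_force: [0.7, -0.4, -1.1]
grip_width: 0.0382
```

Request:
drive_tool(deltas=[0,0,0,0,0,0.15,0.8,0,0,0,0,0,0.15,0.8])

```text
t: 6.97
tool_pos: [0.5519, 0.1922, 0.0504]
ee_rot: [0.192, 0.981, 0.001, 0.002]
ft_force: [-0.4, -0.6, -1.0]
grip_width: 0.0383
```

Request:
drive_tool(deltas=[0,0,0,0,0,0.15,0.8,0,0,0,0,0,0.15,0.8])

```text
t: 7.13
tool_pos: [0.553, 0.192, 0.0502]
ee_rot: [0.191, 0.982, 0.001, 0.003]
ft_force: [-3.6, -2.3, 10.7]
grip_width: 0.0383
```

```bash
python3 -c "
from h import *
c=get_calibration('scene');im=capture('scene'); cv2.imwrite('pics/s5.png',cv2.resize(im[110:260,150:350],(800,600),interpolation=2))
print(mark_of('mill_center','scene'));go([.55,.193,.053],68)"
```

```text
[{'at': [205.2, 170.9], 'p': 0.84}, {'at': [298.0, 302.5], 'p': 0.8}, {'at': [217.5, 157.2], 'p': 0.78}, {'at': [244.3, 176.5], 'p': 0.54}, {'at': [236.4, 214.6], 'p': 0.47}, {'at': [308.0, 228.3], 'p': 0.19}]
pos [0.5529 0.192  0.0502] yawY 68.0 q [ 0.26  0.48  1.84 -0.    0.81 -0.92] F [-3.  -2.   7.6] w 0.0384 t 7.23
tool delta cm [ 0.3  -0.02 -0.28] norm 0.41 rot deg [ 0.13  0.26 -0.04]
```

View pics/s5.png

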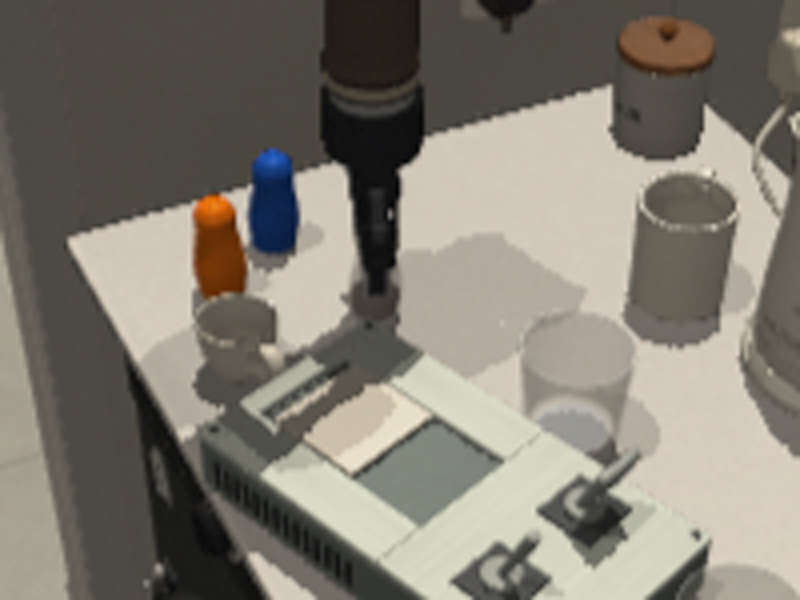

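Contact is confirmed at about 10 N, so the mill stands on the worktop. I ease off and open.

Request:
drive_tool(deltas=[0,0,0,0,0,-0.1,0.8,0,0,0,0,0,0,0.6,0,0,0,0,0,0,0.4,0,0,0,0,0,0,0.2,0,0,0,0,0,0,0,0,0,0,0,0,0,0,0,0,0,0,0,0,0])

```text
t: 7.82
tool_pos: [0.5549, 0.1929, 0.0526]
ee_rot: [0.191, 0.982, 0.002, 0.004]
ft_force: [0.2, 0.1, -0.1]
grip_width: 0.0852
```

Request:
drive_tool(deltas=[0,0,0,0,0,-1,0,0,0,0,0,0,-2,0,0,0,0,0,0,-3,0,0,0,0,0,0,-3,0,0,0,0,0,0,-3,0,0,0,0,0,0,-2,0,0,0,0,0,0,0,0])

```text
t: 8.4
tool_pos: [0.5513, 0.1921, 0.1988]
ee_rot: [0.191, 0.982, 0.0, 0.001]
ft_force: [0.6, 0.1, 1.7]
grip_width: 0.0855
```

```bash
python3 -c "
from h import *
c=get_calibration('wrist');im=capture('wrist'); cv2.imwrite('pics/w6.png',cv2.resize(im,(800,600)))
print([(d['at'],d['p'],atz('wrist',d['at'],.045,c)) for d in mark_of('mill_center','wrist')[:3]]);go([.47,-.0,.19],68)"
```

```text
[([297.7, 54.8], 0.7, array([0.4532617 , 0.27331246, 0.045     ])), ([258.1, 182.1], 0.57, array([0.55361973, 0.19278415, 0.045     ])), ([360.8, 100.7], 0.57, array([0.51504626, 0.3159633 , 0.045     ]))]
pos [0.5493 0.1915 0.1949] yawY 68.0 q [ 0.26  0.28  1.78 -0.    1.09 -0.92] F [ 0.2  0.1 -1.4] w 0.0855 t 8.5
tool delta cm [  0.16 -20.72   0.54] norm 20.73 rot deg [-0.14 -0.12 -0.03]
```

View pics/w6.png

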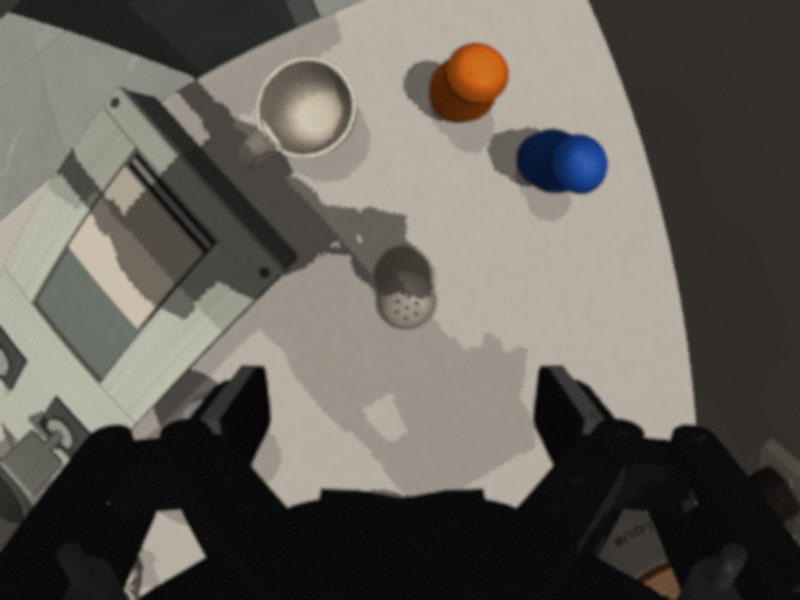

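The mill stands upright on the worktop at (0.553, 0.192), let go, with its cap centred over its base. Next is the shutter: I close the gripper and turn the tool into line with the extractor.

Request:
drive_tool(deltas=[0,0,7,0,0,0,1,0,0,7,0,0,0,1,0,0,7,0,0,0,1,0,0,7,0,0,0,1,0,0,7,0,0,0,1,0,0,7,0,0,0,1,0,0,7,0,0,0,1,0,0,0,0,0,0,1])

```text
t: 9.17
tool_pos: [0.5375, 0.1883, 0.178]
ee_rot: [0.591, 0.807, -0.013, -0.01]
ft_force: [0.3, 1.0, 0.2]
grip_width: 0.0
```

```bash
python3 -c "
from h import *
c=get_calibration('wrist');im=capture('wrist'); cv2.imwrite('pics/w7.png',cv2.resize(im,(800,600)))
go([.455,.048,.17],19)"
```

```text
pos [0.537  0.1881 0.1776] yawY 17.8 q [ 0.26  0.29  1.8  -0.    1.08 -0.05] F [ 0.7 -0.3 -0.1] w -0.0002 t 9.22
tool delta cm [-10.83 -12.06   1.16] norm 16.26 rot deg [-1.96 -0.08 -1.18]
```

View pics/w7.png

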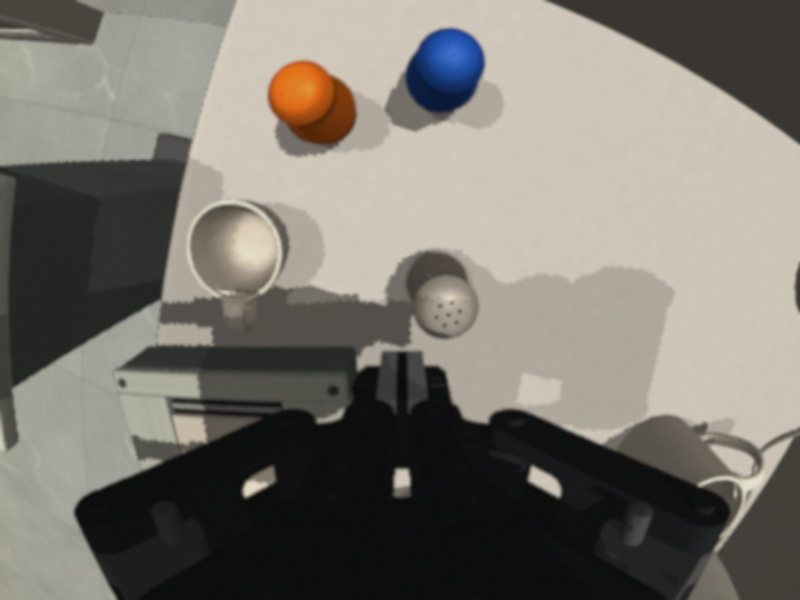

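Request:
drive_tool(deltas=[-1.9,0,-1.2,-1.8,-2,0,1,0,0,0,-1.8,-2,0,1,0,0,0,-1.8,-2,0,1,0,0,0,-1.8,-2,0,1,0,0,0,-1.8,-2,0,1,0,0,0,-1.8,-2,0,1,0,0,0,0,0,0,1])

```text
t: 9.8
tool_pos: [0.451, 0.0425, 0.1689]
ee_rot: [0.568, 0.823, -0.004, -0.006]
ft_force: [-0.7, 1.2, 0.4]
grip_width: -0.0001
```

```bash
python3 -c "
from h import *
for n in ['wrist','top']:
  c=get_calibration(n);im=capture(n); cv2.imwrite('pics/%s8.png'%n,cv2.resize(im,(800,600)))
  for th in ['shutter_top','fan_tip','speed_tip']:
    for d in mark_of(th,n)[:2]: print(n,th,np.round(d['at'],1),round(d['p'],2),atz(n,d['at'],.06 if th[1]=='h' else .122,c))
go([.455,.048,.095],19)"
```

```text
wrist shutter_top [267.2 204.6] 0.77 [0.46006235 0.03599179 0.06      ]
top fan_tip [315.2 171.9] 0.46 [ 0.56766248 -0.14305859  0.122     ]
top speed_tip [280.1 198.9] 0.46 [ 0.48520942 -0.04135143  0.122     ]
top speed_tip [325.2 199.3] 0.38 [ 0.48757409 -0.17354914  0.122     ]
pos [0.4552 0.0461 0.1706] yawY 20.9 q [ 0.    0.08  2.07  0.    1.   -0.36] F [ 0.3 -0.1  0.3] w 0.0003 t 10.2
tool delta cm [0.14 0.11 7.56] norm 7.56 rot deg [-0.48 -0.29  1.85]
```

View pics/wrist8.png

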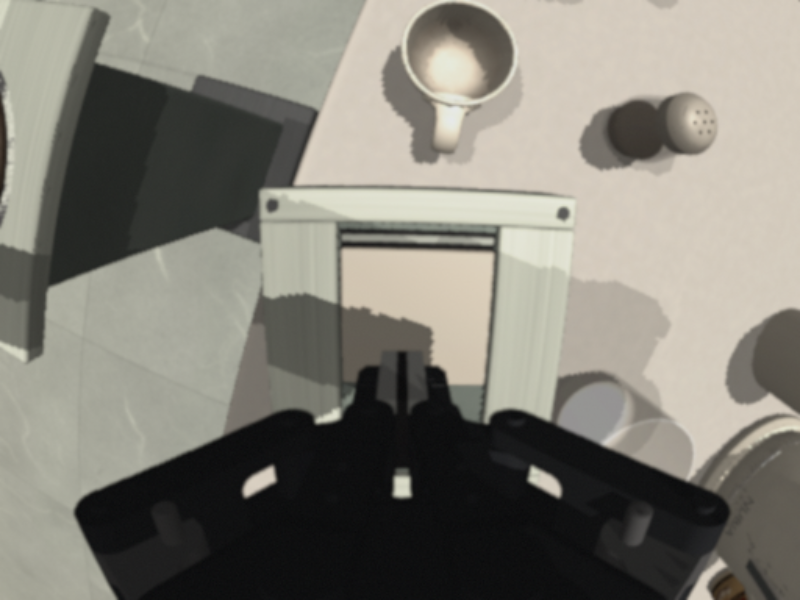

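View pics/top8.png

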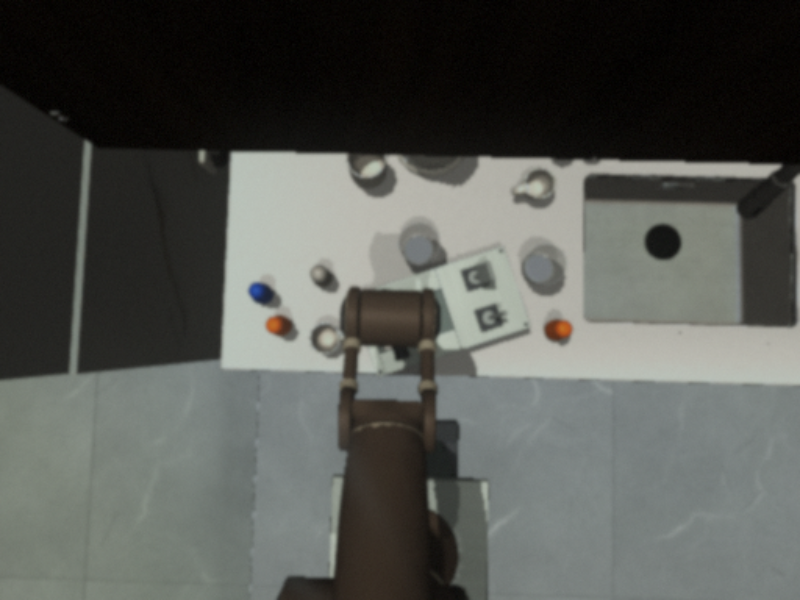

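The shutter is in front of the fingers at (420,310) in the wrist view, and tool x now runs along the extractor's +y. Descending.

Request:
drive_tool(deltas=[-0.5,-0.3,1.5,0.2,0,2,1,0,0,0,0,0,2,1,0,0,0,0,0,2,1,0,0,0,0,0,1.5,1,0,0,0,0,0,0.7,1,0,0,0,0,0,0,1])

```text
t: 10.7
tool_pos: [0.4599, 0.0519, 0.0879]
ee_rot: [0.575, 0.818, 0.003, 0.004]
ft_force: [-1.5, 0.0, -0.6]
grip_width: 0.0001
```

```bash
python3 -c "
from h import *
go([.455,.048,.074],19)"
```

```text
pos [0.4599 0.0519 0.0879] yawY 19.8 q [ 0.02  0.22  2.12  0.    0.79 -0.33] F [-1.5  0.  -0.6] w 0.0001 t 10.7
tool delta cm [-0.19 -0.6   1.38] norm 1.52 rot deg [0.5  0.15 0.77]
```

Request:
drive_tool(deltas=[0.5,0,0.7,0,-0.4,0.5,1,0,0,0,0,0,0.4,1,0,0,0,0,0,0.2,1,0,0,0,0,0,0.15,1])

```text
t: 11.03
tool_pos: [0.458, 0.0512, 0.0762]
ee_rot: [0.58, 0.815, -0.0, 0.002]
ft_force: [0.2, 0.5, 0.2]
grip_width: -0.0001
```

Request:
drive_tool(deltas=[0,0,0,0,0,0.15,1,0,0,0,0,0,0.15,1])

```text
t: 11.2
tool_pos: [0.459, 0.0512, 0.074]
ee_rot: [0.58, 0.815, 0.001, 0.003]
ft_force: [-2.4, 0.8, 7.5]
grip_width: -0.0002
```

Request:
drive_tool(deltas=[0,0,0,-0.3,0,0.12,1,0,0,0,-0.6,0,0.12,1,0,0,0,-0.6,0,0.12,1])

```text
t: 11.45
tool_pos: [0.4639, 0.0374, 0.074]
ee_rot: [0.58, 0.815, -0.0, 0.002]
ft_force: [-3.3, 0.3, 8.5]
grip_width: -0.0002
```

Request:
drive_tool(deltas=[0,0,0,-0.6,0,0.12,1,0,0,0,-0.6,0,0.12,1,0,0,0,-0.6,0,0.12,1,0,0,0,-0.6,0,0.12,1])

```text
t: 11.78
tool_pos: [0.4723, 0.0139, 0.074]
ee_rot: [0.58, 0.815, -0.0, 0.001]
ft_force: [-3.3, 0.1, 7.9]
grip_width: -0.0002
```

```bash
python3 -c "
from h import *
c=get_calibration('wrist');im=capture('wrist'); cv2.imwrite('pics/w9.png',cv2.resize(im,(800,600)))
go([.455,.048,.074],19)"
```

```text
pos [0.4729 0.013  0.074 ] yawY 19.2 q [-0.06  0.27  2.1  -0.    0.77 -0.4 ] F [-2.4 -1.6  5.9] w 0.0001 t 11.83
tool delta cm [ 3.89 -0.55 -0.01] norm 3.93 rot deg [0.05 0.16 0.16]
```

View pics/w9.png

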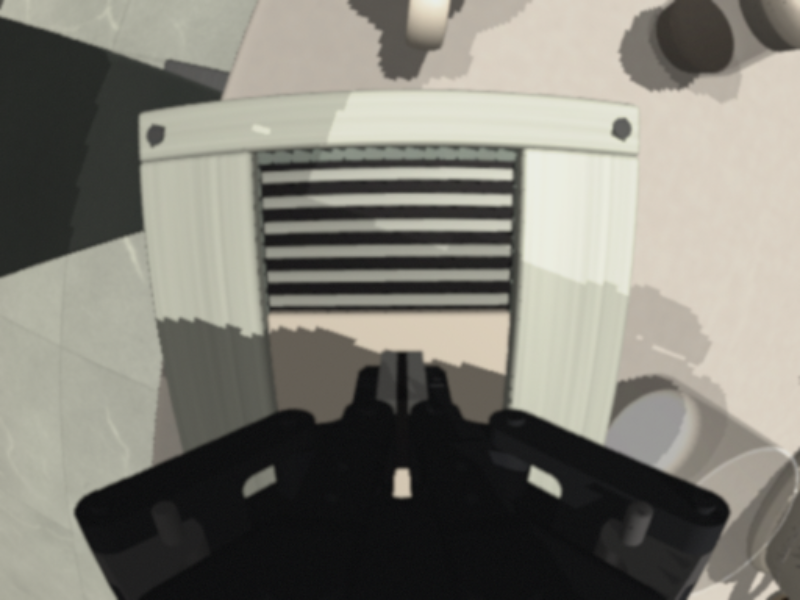

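The shutter follows; the grille is exposed above the plate edge at (390,310). I keep dragging.

Request:
drive_tool(deltas=[0,0,0,-0.5,0,0.13,1,0,0,0,-0.6,0,0.12,1,0,0,0,-0.6,0,0.12,1,0,0,0,-0.6,0,0.12,1])

```text
t: 12.17
tool_pos: [0.481, -0.0096, 0.074]
ee_rot: [0.58, 0.815, -0.001, 0.001]
ft_force: [-2.5, 1.3, 6.8]
grip_width: 0.0002
```

Request:
drive_tool(deltas=[0,0,0,-0.5,0,0.12,1,0,0,0,-0.5,0,0.12,1])

```text
t: 12.33
tool_pos: [0.485, -0.0181, 0.074]
ee_rot: [0.581, 0.814, 0.001, -0.0]
ft_force: [-2.2, 4.9, 8.5]
grip_width: 0.0005
```

```bash
python3 -c "
from h import *
c=get_calibration('wrist');im=capture('wrist'); cv2.imwrite('pics/w10.png',cv2.resize(im,(800,600)))
go([.455,.048,.074],19)"
```

```text
pos [ 0.4856 -0.019   0.074 ] yawY 19.0 q [-0.13  0.29  2.07  0.    0.78 -0.46] F [-1.9  2.1  5.2] w 0.0002 t 12.38
tool delta cm [ 7.33 -0.72  0.01] norm 7.37 rot deg [ 0.1  -0.02 -0.  ]
```

View pics/w10.png

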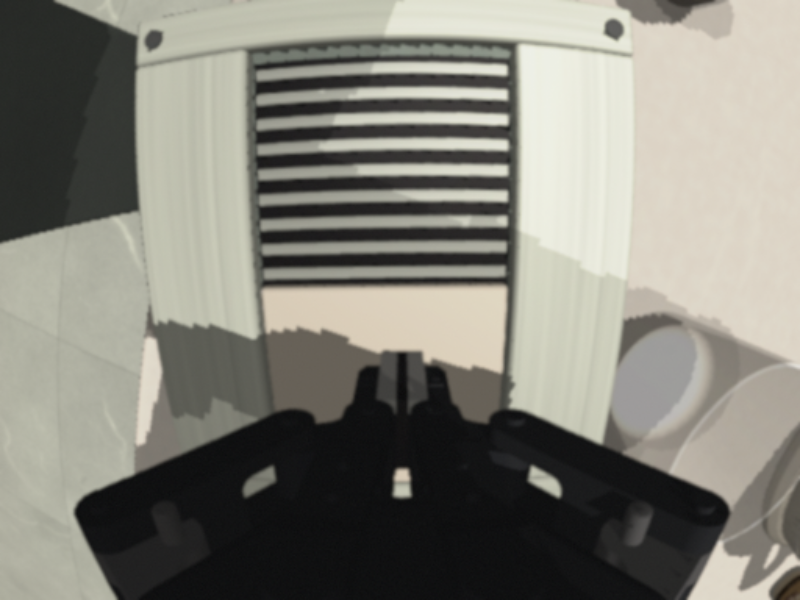

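The lateral force rose and the fingers slid relative to the plate (edge now at row 285, previously 310), so it is probably at the stop. I lift and measure.

Request:
drive_tool(deltas=[0,0,0,0,0,-1,1,0,0,0,0,0,-2.5,1,0,0,0,0,0,-3,1,0,0,0,0,0,-3,1,0,0,0,2.5,0,-1,1,0,0,0,3,0,0,1,0,0,0,3,0,0,1,0,0,0,0,0,0,1])

```text
t: 13.05
tool_pos: [0.4605, 0.0617, 0.1911]
ee_rot: [0.583, 0.812, 0.004, 0.004]
ft_force: [-1.2, -0.4, 0.9]
grip_width: -0.0001
```

```bash
python3 -c "
from h import *
capture('wrist')
c=get_calibration('wrist');im=capture('wrist'); cv2.imwrite('pics/w11.png',cv2.resize(im,(800,600)))
np.save('c11.npy',c,allow_pickle=True)
for d in mark_of('shutter_top','wrist')[:2]: print(np.round(d['at'],1),round(d['p'],2),atz('wrist',d['at'],.06,c))
im=capture('top'); cv2.imwrite('pics/t11.png',cv2.resize(im[120:260,200:380],(800,622))[:600])
go([.455,.048,.074],19)"
```

```text
pos [0.4619 0.058  0.1901] yawY 18.5 q [ 0.03  0.06  2.05 -0.    1.02 -0.29] F [ 0.7  0.7 -0.5] w 0.0 t 13.25
tool delta cm [-0.67 -1.09 11.6 ] norm 11.67 rot deg [ 0.59  0.29 -0.5 ]
```

View pics/w11.png

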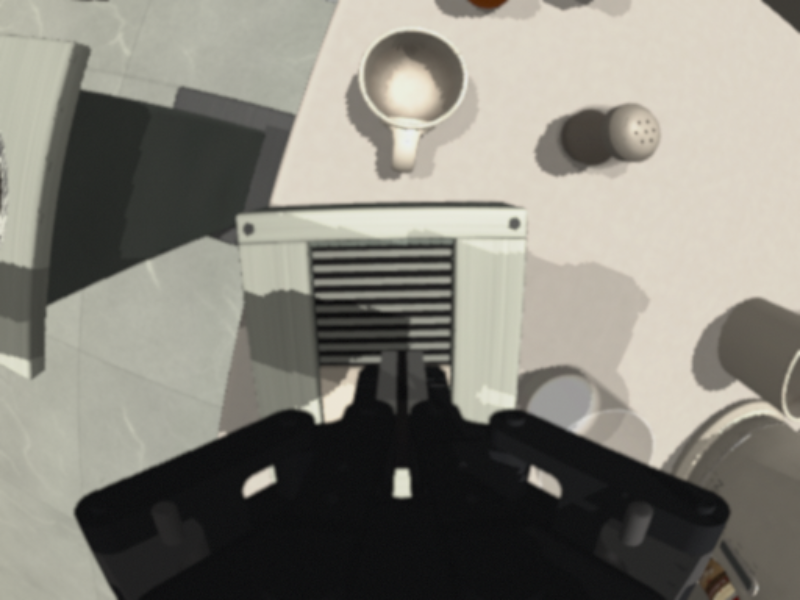

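View pics/t11.png

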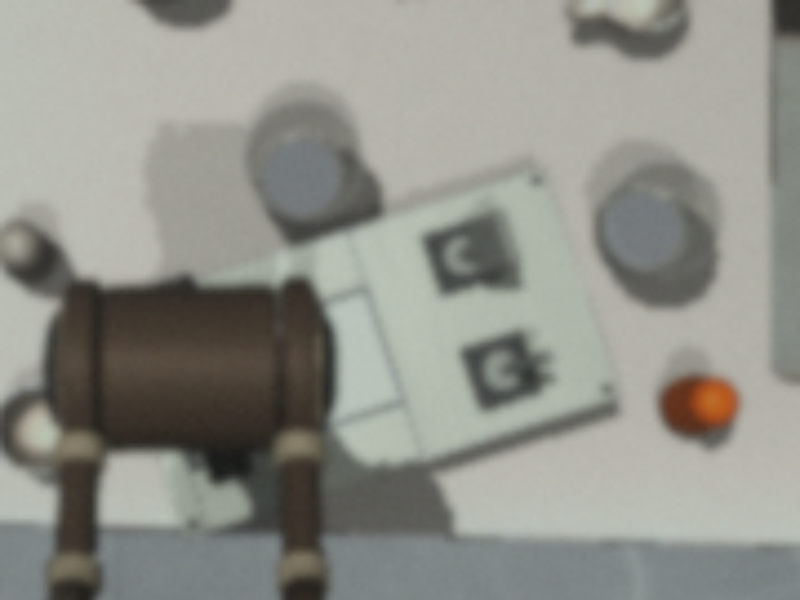

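```bash
python3 -c "
from h import *
c=np.load('c11.npy',allow_pickle=True).item();f=.64
a=atz('wrist',(383*f,241*f),.059,c);b=atz('wrist',(345*f,366*f),.06,c);print(a,b)
Y=np.array([-.326,.946,0]);C=np.array([.49,-.053,0]);print((a-C)@Y,(b-C)@Y, (a-b)@Y)
for x,y in((249,228),(514,223)): print(atz('wrist',(x*f,y*f),.059,c))
"
```

```text
[0.44346817 0.08385327 0.059     ] [0.44506593 0.00383221 0.06      ]
0.14463257071132593 0.06841178022826655 0.07622079048305941
[0.36675849 0.06739571 0.059     ]
[0.5109486  0.11820339 0.059     ]
```

The exposed gap measures 76 mm and no recess shows beyond the plate, so the shutter is fully open. Now over to the fan switch.

```bash
python3 -c "
from h import *
go([.580,-.183,.19],19)"
```

```text
pos [0.4619 0.058  0.1901] yawY 18.5 q [ 0.03  0.06  2.05 -0.    1.02 -0.29] F [ 0.7  0.7 -0.5] w 0.0 t 13.25
tool delta cm [-26.6    3.55   0.18] norm 26.84 rot deg [ 0.59  0.29 -0.5 ]
```

Request:
drive_tool(deltas=[0.5,0.3,-0.5,-2,0.3,-0.4,1,0,0,0,-3.5,0.5,-0.2,1,0,0,0,-3.5,0.5,-0.2,1,0,0,0,-3.5,0.5,-0.2,1,0,0,0,-3.5,0.5,-0.2,1,0,0,0,-3.5,0.5,-0.2,1,0,0,0,-3.5,0.5,-0.2,1,0,0,0,-2,0.2,0,1,0,0,0,0,0,0,1])

```text
t: 14.0
tool_pos: [0.5777, -0.1891, 0.2012]
ee_rot: [0.584, 0.812, -0.002, -0.002]
ft_force: [0.9, 0.0, -0.1]
grip_width: -0.0001
```

```bash
python3 -c "
from h import *
capture('top')
c=get_calibration('wrist');im=capture('wrist'); cv2.imwrite('pics/w12.png',cv2.resize(im,(800,600)))
np.save('c12.npy',c,allow_pickle=True)
for th in ['fan_tip','speed_tip','glass_b']:
  for d in mark_of(th,'wrist')[:2]: print(th,np.round(d['at'],1),round(d['p'],2),atz('wrist',d['at'],0 if th[0]=='g' else .122,c))
go([.580,-.183,.12],19)"
```

```text
fan_tip [263.8 135.8] 0.67 [ 0.56395465 -0.1391241   0.122     ]
speed_tip [149.5 139.7] 0.77 [ 0.48562585 -0.16665055  0.122     ]
glass_b [248.2 222.3] 0.83 [ 0.58447745 -0.2509069   0.        ]
glass_b [349.2  34.4] 0.63 [ 0.62230242 -0.00467758  0.        ]
pos [ 0.5754 -0.1824  0.2009] yawY 18.8 q [-0.38  0.32  1.72 -0.    1.12 -0.71] F [ 1.4 -0.2  0.9] w 0.0002 t 14.25
tool delta cm [-0.25  0.48  8.09] norm 8.11 rot deg [-0.47 -0.28 -0.15]
```

View pics/w12.png

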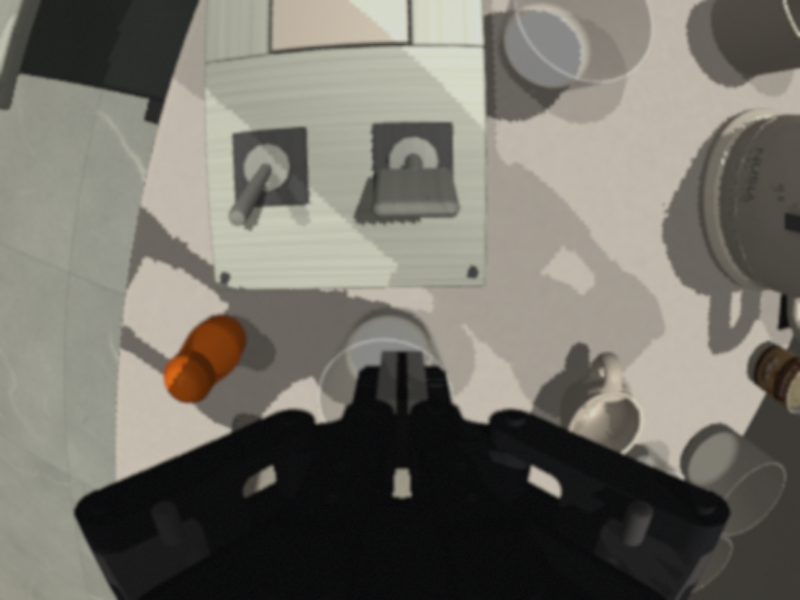

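The wrist view shows the wide paddle (fan), tip at (417,210), and the slim bat (speed), tip at (240,215). The finger is lined up behind the paddle. Descending to TCP z 0.12.

Request:
drive_tool(deltas=[-0.4,-0.3,0,0,0.3,1.5,1,0,0,0,0,0,1.8,1,0,0,0,0,0,1.8,1,0,0,0,0,0,1.5,1,0,0,0,0,0,0.8,1,0,0,0,0,0,0,1])

```text
t: 14.75
tool_pos: [0.5767, -0.1726, 0.1268]
ee_rot: [0.578, 0.816, 0.0, 0.0]
ft_force: [-0.8, -0.0, -0.5]
grip_width: 0.0
```

```bash
python3 -c "
from h import *
go([.555,-.115,.118],19)"
```

```text
pos [ 0.5767 -0.1726  0.1268] yawY 19.4 q [-0.36  0.4   1.77  0.    0.97 -0.7 ] F [-0.8 -0.  -0.5] w 0.0 t 14.75
tool delta cm [ 6.16 -0.13  0.88] norm 6.22 rot deg [0.06 0.02 0.43]
```

Request:
drive_tool(deltas=[0,0,0,0,0,0.8,1,0,0,0,0.6,0,0.1,1,0,0,0,0.8,0,0,1,0,0,0,0.8,0,0,1])

```text
t: 15.08
tool_pos: [0.5702, -0.1504, 0.1192]
ee_rot: [0.577, 0.817, 0.0, 0.002]
ft_force: [0.5, -3.5, 2.5]
grip_width: -0.0003
```

Contact: −3.5 N along y. I keep pushing.

Request:
drive_tool(deltas=[0,0,0,0.8,0,0,1,0,0,0,0.8,0,0,1,0,0,0,0.8,0,0,1])

```text
t: 15.33
tool_pos: [0.5636, -0.127, 0.1223]
ee_rot: [0.577, 0.817, 0.001, 0.006]
ft_force: [-0.9, -1.1, -0.9]
grip_width: 0.0001
```

Request:
drive_tool(deltas=[0,0,0,0.8,0,0.2,1,0,0,0,0.8,0,0.1,1])

```text
t: 15.5
tool_pos: [0.5589, -0.1116, 0.1201]
ee_rot: [0.576, 0.818, -0.0, 0.009]
ft_force: [4.4, -27.0, -4.0]
grip_width: 0.0002
```

```bash
python3 -c "
from h import *
c=get_calibration('wrist');im=capture('wrist'); cv2.imwrite('pics/w13.png',cv2.resize(im,(800,600)))
go([.555,-.115,.118],19)"
```

```text
pos [ 0.5591 -0.1123  0.1204] yawY 19.8 q [-0.27  0.35  1.87 -0.01  0.91 -0.61] F [ 1.5 -7.8 -1.6] w 0.0004 t 15.55
tool delta cm [-0.11 -0.48  0.24] norm 0.54 rot deg [0.58 1.01 0.81]
```

View pics/w13.png

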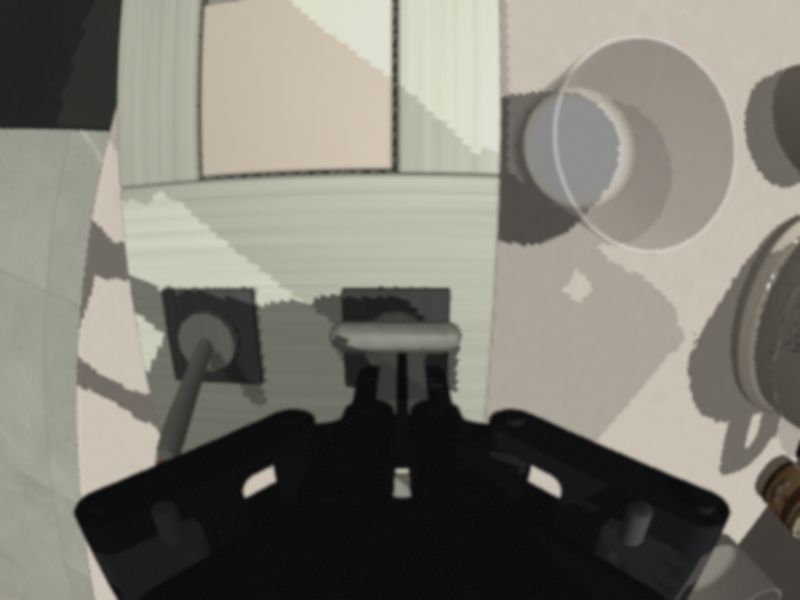

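A 27 N spike: the finger is pushing the bat against its end stop. I back off and look.

Request:
drive_tool(deltas=[0,0,0,-1,0,0,1,0,0,0,-1.5,0,-0.5,1,0,0,0,-0.8,0,-2,1,0,0,0,0,0,-3,1,0,0,0,0,0,-2,1,0,0,0,-1.5,0,0,1,0,0,0,0,0,0,1])

```text
t: 16.13
tool_pos: [0.5732, -0.1578, 0.197]
ee_rot: [0.575, 0.818, -0.001, 0.006]
ft_force: [-0.2, -0.9, -0.3]
grip_width: -0.0001
```

```bash
python3 -c "
from h import *
c=get_calibration('wrist');im=capture('wrist'); cv2.imwrite('pics/w14.png',cv2.resize(im,(800,600)))
for th in ['fan_tip','speed_tip','glass_b']:
  for d in mark_of(th,'wrist')[:2]: print(th,np.round(d['at'],1),round(d['p'],2),atz('wrist',d['at'],0 if th[0]=='g' else .122,c))
go([.555,-.115,.118],19)"
```

```text
fan_tip [257.3 104.7] 0.94 [ 0.54902712 -0.09124397  0.122     ]
speed_tip [138.7 174.8] 0.72 [ 0.48329532 -0.16568225  0.122     ]
glass_b [235.  244.5] 0.8 [ 5.79751092e-01 -2.53951815e-01 -5.55111512e-17]
glass_b [342.1  54.8] 0.68 [ 0.61720172 -0.00306711  0.        ]
pos [ 0.5706 -0.1549  0.1942] yawY 19.9 q [-0.34  0.29  1.76 -0.    1.08 -0.68] F [ 0.4  0.3 -0.1] w -0.0 t 16.33
tool delta cm [ 4.32 -0.12  7.6 ] norm 8.74 rot deg [0.05 0.26 0.87]
```

View pics/w14.png

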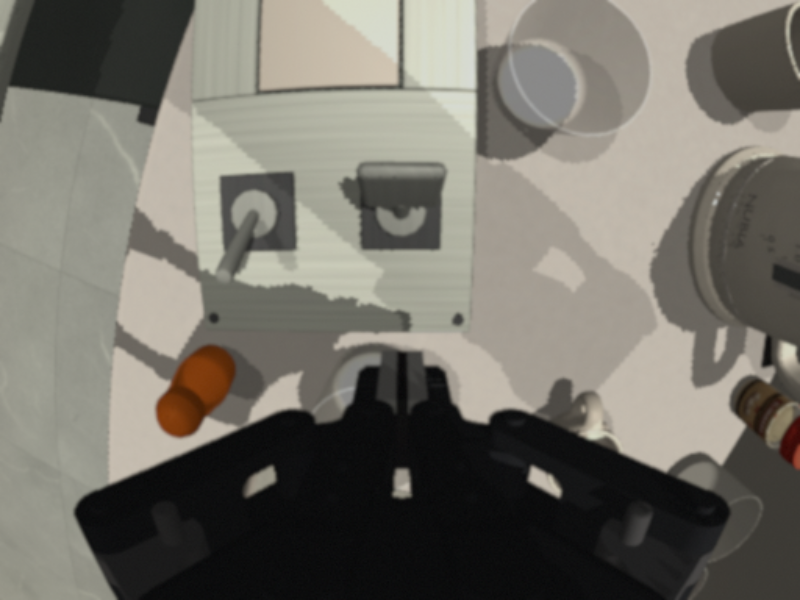

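The paddle now leans to the shutter's side at (400,170), its tip about 50 mm from where it was. The slim bat still leans the other way at (228,270). One last check with the scene and top cameras.

```bash
python3 -c "
from h import *
im=capture('scene'); cv2.imwrite('pics/s15.png',cv2.resize(im[110:320,150:430],(800,600),interpolation=2))
capture('top')
for th,z in [('mill_center',.045),('glass_a',0),('cup',0),('shutter_top',.06)]:
  for d in mark_of(th,'top')[:5]: print(th,np.round(d['at'],1),round(d['p'],2),np.round(atz('top',d['at'],z),3))
go([.555,-.115,.118],19)"
```

```text
mill_center [164.  187.3] 0.62 [0.516 0.319 0.045]
mill_center [208.  175.3] 0.47 [0.557 0.182 0.045]
mill_center [179.6 208.8] 0.44 [0.45  0.267 0.045]
glass_a [269.8 159.3] 0.87 [ 0.62  -0.013  0.   ]
glass_a [343.8 174.6] 0.69 [ 0.576 -0.255  0.   ]
shutter_top [272.6 200.5] 0.71 [ 0.483 -0.022  0.06 ]
pos [ 0.5712 -0.1547  0.195 ] yawY 19.9 q [-0.34  0.29  1.76 -0.    1.08 -0.68] F [-0.2 -0.1  0.2] w -0.0002 t 16.63
tool delta cm [ 4.32 -0.18  7.68] norm 8.81 rot deg [0.11 0.33 0.92]
```

View pics/s15.png

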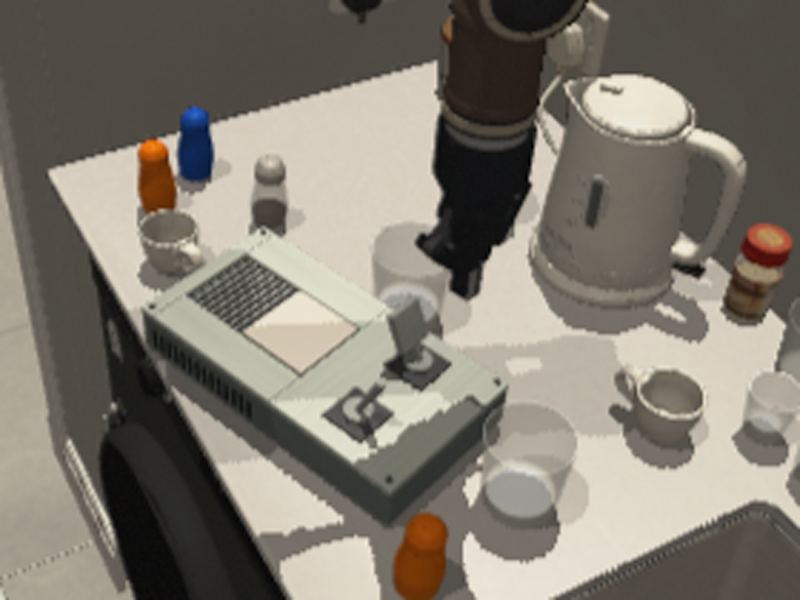

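The picture shows:
- **Mill:** upright on the worktop at (270,190).
- **Shutter:** open, with the grille at (245,290) exposed.
- **Switches:** the paddle (410,325) leans to the shutter and the slim bat (370,395) leans away.
- **Bystanders:** glasses and cup still in place.

The robot touches nothing, so I hand in.

```bash
python3 -c "
from bench import *
print(close_job())"
```

```text
the job is handed in; nothing more can be done
None
```

I did all three steps in order and handed the job in at about 16.6 s. I stood the mill on the worktop near (0.553, 0.192), dragged the shutter open, then pushed the fan paddle until it snapped over.

**Last checks:**
- **Mill:** it stands upright, let go.
- **Shutter:** the gap measures about 76 mm, taken as fully open at its 75 mm stop. I measured it before flipping the switch; the last picture still shows the shutter open.
- **Switches:** the fan tip moved about 50 mm to the shutter's side. The slim speed bat still leans the other way.
- **Bystanders:** both glasses and the cup look unmoved in the last scene picture. Glass position readings differed by about 15 mm between views. The final top-camera query did not find the cup, because the network missed it.
- **Forces:** a brief 27 N push came as the paddle met its end stop, under the 40 N limit. The wrist force read near zero at hand-in.

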